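# Start the bench flat lap: nut, guard, locking toggle

### The job

A fresh disc has just been put on the flat lap. Turn the round nut at its centre clockwise by hand until it stops, swing the clear guard over gently until it is fully shut, and then start the machine: pull the locking toggle out against its spring, flip it from the near side to the far side and let it drop back into its lock. Do not disturb the things lying around the machine.

Things in the scene. Friction and masses are not known exactly. Their poses are not given: they have to be found in the camera images.
- flat_lap: Grey bench flat lap, fixed on the bench, 250 mm deep (x) by 210 wide (y), flat deck 80 mm above the bench. Origin: centre of its underside; its x axis points to its back, y to its left, z up. On the deck a round black bowl (171 mm across, rim 101 mm above the bench) holds a steel lap disc, 136 mm across. The sloped control panel is its -x end; a fixed round speed knob is at y = -50 mm.
- nut_grip (a point): Point on the axis of the captive brass knurled nut in the middle of the lap disc, at half the nut's height, 115 mm above the bench, at (33, 0) mm in the machine's frame. The nut is round, 36 mm across, its underside 103 and its top 124 mm above the bench (disc's top 100 mm); a spindle end 10 mm across stands up to 131 mm.
- nut (a joint): Turn of the nut (rad): grows as the nut turns clockwise seen from above; it starts at 0.5 to 1.2 and stops hard at 1.9, which is tight. Friction 0.05 N m.
- guard (a joint): Angle of the clear guard (rad): 0 is shut flat on the deck, 1.57 is upright, starts open at 1.2 to 1.55. The hinge is stiff enough to stay at any angle; it takes 2 to 4 N at the free edge to move.
- guard_hinge (a point): Middle of the guard's hinge line, which runs along the machine's x axis at the right edge of the deck: at (33, -92.5, 81) mm in the machine's frame.
- guard_top (a point): Point on the outside of the guard's flat top, 140 mm from the hinge, 54 mm out from the hinge line, 40 mm towards the machine's front from the middle of its length. The guard is a clear box, open underneath, 178 mm along the hinge, 184 mm from hinge to free edge, 54 mm deep. Open, its top faces right (machine -y), free edge up; shut, its top lies level 135 mm above the bench.
- guard_tab (a point): Middle of the small black finger tab (50 x 16 x 5 mm) on the guard's free edge, 194 mm from the hinge. Overhead, a lamp tube hangs across the bench above x = 0.635 m, its underside 0.57 to 0.65 m above the bench: keep the wrist below it or in front of it.
- switch: Steel base of the locking toggle on the control panel at (-92, 45) mm in the machine's frame. Origin on the panel, 70 mm above the bench; z square to the panel (leans 0.30 rad to the machine's front), x up the panel to its far side. Two notched cheeks stand up to 15 mm off the panel, 16 mm across in y. The panel spans machine x -125 to -59 mm, 60 to 80 mm high.
- toggle_pivot (a point): Point about which the toggle's bat swings, 8 mm below the panel's surface under the switch's origin; the swing axis is the machine's y axis.
- toggle_grip (a point): Point on the axis of the toggle's aluminium bat, 38 mm from the pivot when the bat is home (moves out with the bat). The bat is round, 8.6 mm thick at 27 mm from the pivot, flaring to 12.4 mm at 42 to 45 mm, its end at 48 mm.
- toggle (a joint): Swing of the bat (rad): 0 is off, leaning 0.32 to the near side of the panel's normal (0.62 from vertical, towards the front); 0.64 is run, leaning 0.32 to the far side. Locked at both ends by a cross pin in notches: it can swing only while the bat is pulled out; in a lock it has 0.04 rad of play.
- toggle_pull (a joint): How far the bat is pulled out along its own axis (m): 0 is home, 0.009 the limit; it clears the lock at 0.006. A spring of 4.5 N rising to 8.5 N pulls it home.
- graver_2: Loose graver, wooden handle and steel blade, 108 mm long, lying left of the machine. Origin: centre of its underside.
- polish_disc_1: Loose felt polishing disc with a short spindle, 66 mm across, 27 mm high, lying right of the machine. Origin: centre of its underside.
- polish_disc_3: Loose plain disc, 44 mm across, 8 mm thick, lying in front of the machine. Origin: centre of its underside.
- red_bottle: Small loose bottle with a black cap, 29 mm across, 65 mm high, standing by the machine's right front corner. Origin: centre of its underside.
- tweezers: Loose steel tweezers, 120 mm long, lying in front of the machine. Origin: centre of its underside.

How it is judged:
By the outcome, as a careful person would: the job done as asked, in the order asked, and still so for the second after the job is handed in, with the robot touching nothing.
It also fails if it takes over 58 s, if anything falls off the work surface, if the arm or the gripper's body presses on something with over 40 N, if the wrist force passes 120 N, or if a joint passes its speed limit or range.

### The arm

A 6-joint arm with a two-finger parallel gripper is mounted at the origin on a cart in front of the work surface, level with it; the furniture and walls round the work are solid. World frame = base frame: x ahead of the robot, y to its left, z up, the work surface at z = 0. Lengths are in m, angles in degrees, forces in N, time in s.
With the tool pointing down it reaches from about 0.3 to 0.75 m from the base axis. Payload 8.5 kg.
Tool frame: the origin (TCP) lies midway between the tips of the shut fingers; the grasp point (between the pads) lies 19 mm behind it (env.tcp_to_grasp is the z of the grasp point in the tool frame, in m); z points along the fingers, y is the line along which they close (so a half turn about z gives the same grasp; the last joint's range is limited). The gripper opens to 85 mm and grips with 20 to 120 N. Pads are 22 mm wide; open, the fingers measure 114 mm over their backs; the gripper's body (76 mm by 85 mm) begins 54 mm behind the grasp point. The pads swing forward as they close: fully open they stand 13 mm farther back than shut.
Start: joints at [51.32, 21.807, 74.336, -0, 83.858, -12.336], TCP at [0.244, 0.493, 0.231] pointing down, gripper open.
Joint ranges: [-178.18, 178.18], [-50.72, 133.34], [12.68, 142.11], [-81.47, 261.47], [9.98, 163.14], [-165.26, 165.26]. Speed limits (degrees/s): [136.94, 136.94, 180, 180, 180, 180].

### API

Orientations are given as a 3x3 rotation matrix whose columns are the frame's x, y, z axes.
In Python, from rig import env, imaging, job, models gives the robot as it stands. The module is installed in compiled form; this text tells all that it offers.
- The arm moves only by the tool jog_arm, never from a script. Its argument "plan" is text: rows parted by semicolons, each of 7 numbers parted by spaces: the turn, a rotation vector about the tool's x, y, z in degrees, then the shift along the tool's x, y, z in cm, then the closure in counts, from 0 (fully open) to 255 (shut). In form: rx ry rz x y z claw; .... A call has 1 to 10 rows; each row shifts and turns the commanded pose from where the row before left it, along the tool's axes as they then stand; what a row does not reach is not made up. A row lasts 1/12 s, in which the tool goes at most 41.7 mm and 7.16 degrees, less where a joint would pass 70% of its speed; a pose out of reach is approached as far as the arm can. A call with a gripper value outside its range is refused whole. The fingers move at their own pace and stop on an object; "grip_force" is the grip in N (left out, the last holds). Time passes only in rows, so rows that do not move let the fingers close. It gives the time, the measured TCP pose, the force, the opening and the grip force at its end, in the units of the state.
- env.observe(): the state, without advancing time (a new reading comes with each control period).
- imaging.get_image(name): name is "side" or "top"; returns a dict with "pixels" (480x640x3 uint8, red, green, blue), "depth" (480x640 float32, m along the optical axis (not along the pixel's ray), 0 where there is no reading), "fov_y" (degrees; the focal length in pixels is half the picture's height over the tangent of half this angle, whatever the lens; pixels are square), "cx", "cy" (the principal point, pixels), "distortion" ([k1, k2, p1, p2, k3] as OpenCV has them; the pictures are not rectified), "world_from_camera" (4x4, takes a point from camera to world coordinates). Camera axes: x right, y down, z forward; pixel columns grow to the right and rows downward; lengths in m; the calibration is good to about 2 mm. A picture is of the moment at which its call begins.
- job.close_job(): hands the job in; it is judged then, once.
Trained networks look in the newest picture that a camera, given by its name, has taken for a name from the list of things; names that differ only in an ending like _2 or _b are one class to them, and where a whole thing is asked for, a point or a joint stands for the part that bears it (a point fixed in the world has none). Each returns a list of dicts, best first, with "confidence" (0 to 1); they miss things now and then, are a little off and sometimes report something else, mostly with a low value. They report only what shows in the picture. A call takes as long as a camera call.
- models.outline_of(camera, query): "region" (480x640 bool, what is visible of it) and "bbox" ([centre column, centre row, width, height] in pixels, round what is visible of it).
- models.tip_of(camera, query): "at" ([column, row] in pixels: a listed point, or the origin of a listed thing).
The state is a dict: "time_s": time; "q": joint angles; "qvel": joint speeds; "joint_efforts": joint torques, N m; "position": TCP position; "tool_rot": TCP orientation; "ft_force": force on the tool from outside, world axes, zero at the start; "wrist_torque": the same for the moment, N m; "grip_width": finger opening in m; "gripper_force": force on a finger pad.
Only numpy, scipy, OpenCV 4.12 (cv2) and the standard library are available. Lean on these libraries where they do the work, as an engineer would, in place of code of your own. Each camera call takes 0.05 s, during which the arm holds its last target. There are 200 camera calls.

## Working session

There is one attempt and no reset: what is moved stays moved. The work goes in short steps, Python scripts to look and compute and a tool call to move; the robot and the scene stay as the last step left them, time stands still between calls to the robot, and variables do not carry over. Pictures are saved under pics/ and viewed, at most 10 in all, crops included, and the job is handed in when it is done.

Besides the shell and the picture viewer there is one more tool, called as name(argument=value, ...) on one line, values as JSON. jog_arm: Moves the arm, as the interface text tells. Its arguments: {"type":"object","properties":{"plan":{"type":"string"},"grip_force":{"type":"number"}},"required":["plan"]}

```bash
mkdir -p pics
cat > h.py <<'E'
import numpy as np, cv2
from rig import env, imaging, job, models
def cam(n):
    im=imaging.get_image(n); return im
def K(im):
    f=240/np.tan(np.radians(im["fov_y"]/2)); return np.array([[f,0,im["cx"]],[0,f,im["cy"]],[0,0,1.]])
def save(im,fn): cv2.imwrite("pics/"+fn,im["pixels"][:,:,::-1])
def ray(im,uv):
    d=np.array(im["distortion"],float)
    p=cv2.undistortPoints(np.array([[uv]],float),K(im),d)[0,0]
    T=np.array(im["world_from_camera"]); return T[:3,3],T[:3,:3]@np.array([p[0],p[1],1.])
def atz(im,uv,z):
    o,r=ray(im,uv); return o+r*(z-o[2])/r[2]
def bydepth(im,uv):
    o,r=ray(im,uv); return o+r*im["depth"][int(round(uv[1])),int(round(uv[0]))]
def proj(im,P):
    T=np.linalg.inv(np.array(im["world_from_camera"])); d=np.array(im["distortion"],float)
    return cv2.projectPoints(np.atleast_2d(P).astype(float),cv2.Rodrigues(T[:3,:3])[0],T[:3,3],K(im),d)[0][:,0]
def cloud(im):
    v,u=np.mgrid[0:480,0:640]; d=np.array(im["distortion"],float)
    p=cv2.undistortPoints(np.stack([u.ravel(),v.ravel()],1)[:,None].astype(float),K(im),d)[:,0]
    T=np.array(im["world_from_camera"]); z=im["depth"].ravel()
    P=np.c_[p*z[:,None],z]@T[:3,:3].T+T[:3,3]; P[z==0]=np.nan; return P.reshape(480,640,3)
E
python3 - <<'E'
from h import *
np.set_printoptions(precision=4,suppress=True)
for n in("side","top"):
    im=cam(n); save(im,n+"0.png"); print(n,im["fov_y"],np.array(im["world_from_camera"])[:3])
    for q in("flat_lap","nut_grip","guard_hinge","guard_top","guard_tab","switch","toggle_pivot","toggle_grip","graver_2","polish_disc_1","polish_disc_3","red_bottle","tweezers"):
        r=models.tip_of(n,q)[:2]
        print(q,[(np.round(x["at"],1),round(x["confidence"],2),bydepth(im,x["at"])) for x in r])
print(env.observe(), env.tcp_to_grasp)
E
```

```text
side 56.73517404427578 [[-0.9431 -0.1154  0.3119  0.2442]
 [-0.3324  0.3629 -0.8705  0.9437]
 [-0.0127 -0.9246 -0.3806  0.438 ]]
flat_lap [(array([318.4, 282.8]), 0.78, array([0.4944, 0.2729, 0.0571]))]
nut_grip [(array([299.4, 231.2]), 0.55, array([0.5626, 0.1917, 0.1193]))]
guard_hinge [(array([309.9, 231.8]), 0.96, array([0.5588, 0.145 , 0.101 ]))]
guard_top [(array([332.4, 162.7]), 0.65, array([0.5404, 0.0501, 0.2266]))]
guard_tab [(array([303.8, 144.1]), 0.82, array([0.5829, 0.1053, 0.274 ])), (array([276. , 316.3]), 0.55, array([0.4474, 0.5429, 0.1573]))]
switch []
toggle_pivot []
toggle_grip []
graver_2 [(array([278.9, 315.2]), 0.5, array([0.4455, 0.5391, 0.1569]))]
polish_disc_1 []
polish_disc_3 []
red_bottle [(array([330.1, 163.9]), 0.72, array([0.5471, 0.0457, 0.2226])), (array([279.8, 316. ]), 0.63, array([0.4444, 0.5389, 0.1559]))]
tweezers []
top 44.82209925187527 [[-0.0138 -0.9977  0.0656  0.4481]
 [-0.9998  0.0144  0.0097  0.2385]
 [-0.0106 -0.0655 -0.9978  0.9467]]
flat_lap [(array([368.6, 223.4]), 0.62, array([0.5321, 0.1811, 0.0971]))]
nut_grip [(array([285.4, 211.3
[... 759 characters left out ...]
283.6]), 0.21, array([0.4446, 0.216 , 0.0789]))]
tweezers [(array([404.5, 313.1]), 0.7, array([0.3961, 0.1207, 0.0093]))]
{'time_s': 1.4, 'q': array([ 51.3187,  21.8072,  74.3348,  -0.0002,  83.8589, -12.3357]), 'qvel': array([-0.0757,  0.0256,  0.0158, -0.0116,  0.0269,  0.071 ]), 'joint_efforts': array([ -0.0001, -44.8322, -23.1466,  -0.0001,   0.0005,   0.    ]), 'position': array([0.2441, 0.4929, 0.2313]), 'tool_rot': array([[-0.8961,  0.4438, -0.    ],
       [ 0.4438,  0.8961, -0.    ],
       [ 0.    , -0.    , -1.    ]]), 'ft_force': array([ 0.3909, -0.0591, -0.7001]), 'wrist_torque': array([-0.091 ,  0.0137, -0.0136]), 'gripper_force': 0.0, 'grip_width': 0.08531346178253446} -0.0187
```

View pics/top0.png

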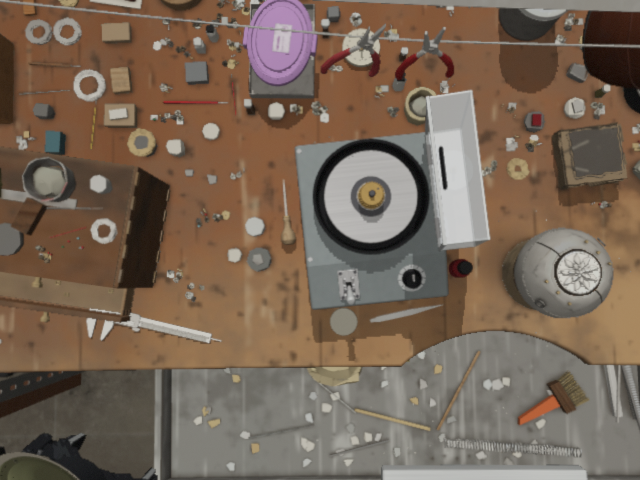

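View pics/side0.png

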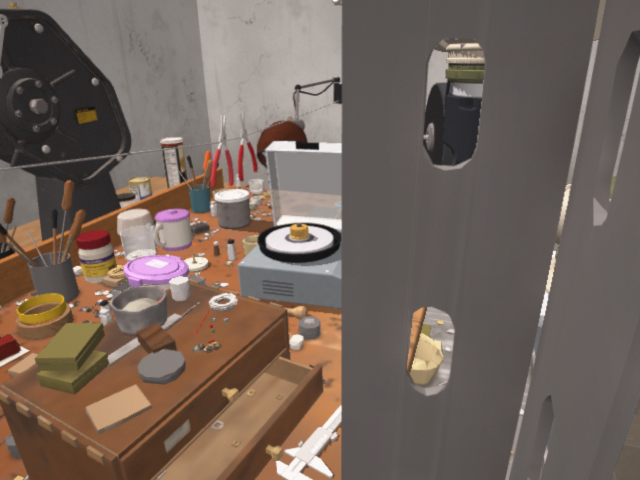

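Run:
```python
from h import *
np.set_printoptions(precision=4,suppress=True)
im=cam("top"); P=cloud(im); z=P[...,2]
r=models.outline_of("top","flat_lap")[0]["region"]
print("deckz",np.nanmedian(z[r]), )
for n,uv in dict(BL=(298,146),FL=(310,307),FR=(447,297)).items(): print(n,atz(im,uv,.08 if n=="BL" else .06))
print("panel bl",bydepth(im,(300,160)))
# bowl rim by dark pixels
g=im["pixels"].max(2); box=np.zeros_like(r); box[125:265,300:440]=1
m=(g<45)&box; m=m.astype(np.uint8)
c=max(cv2.findContours(m,cv2.RETR_EXTERNAL,cv2.CHAIN_APPROX_NONE)[0],key=cv2.contourArea)
e=cv2.fitEllipse(cv2.convexHull(c)); print(e, atz(im,e[0],.101))
# deck left edge & back edge: pixel test by height
h=((z>.055)&(z<.09)&(P[...,0]>.38)&(P[...,0]<.75)&(P[...,1]>.05)&(P[...,1]<.35)).astype(np.uint8)
h=cv2.morphologyEx(h,cv2.MORPH_OPEN,np.ones((3,3)))
L=[];
for row in range(165,290,5):
    cc=np.where(h[row,:360])[0]
    if len(cc): L.append(P[row,cc[0]+2])
L=np.array(L); L=L[np.isfinite(L[:,0])]
p=np.polyfit(L[:,0],L[:,1],1); print("left edge slope deg",np.degrees(np.arctan(p[0])),p,np.std(L[:,1]-np.polyval(p,L[:,0])))
L=[]
for col in range(315,440,4):
    cc=np.where(h[270:320,col])[0]
    if len(cc): L.append(P[270+cc[-1]-1,col])
L=np.array(L); p=np.polyfit(L[:,1],L[:,0],1); print("front edge deg",-np.degrees(np.arctan(p[0])),p,L[::6])
# nut
s=cv2.cvtColor(im["pixels"],cv2.COLOR_RGB2HSV); m=((s[...,1]>110)&(s[...,2]>80)&box).astype(np.uint8); m[:165]=0;m[225:]=0
ys,xs=np.where(m); print("nut px",xs.mean(),ys.mean(),np.ptp(xs),np.ptp(ys),atz(im,(xs.mean(),ys.mean()),.120),np.nanmedian(z[m>0]))
# guard
gm=(P[...,1]<.13)&(P[...,1]>0)&(z>.1)&(P[...,0]>.48)&(P[...,0]<.72)
Q=P[gm]; print(len(Q)); 
for lo in np.arange(.1,.28,.02):
    q=Q[(Q[:,2]>lo)&(Q[:,2]<lo+.02)]
    if len(q): print(round(lo,2),len(q),np.percentile(q[:,1],[2,50,98]),np.percentile(q[:,0],[2,50,98]))
big=cv2.resize(im["pixels"][255:335,290:470],None,fx=4,fy=4,interpolation=cv2.INTER_CUBIC); cv2.imwrite("pics/crop1.png",big[:,:,::-1])
im=cam("side"); P=cloud(im); print("side tab",bydepth(im,(304,147)),atz(im,(310,145),.27),[bydepth(im,(x,144)) for x in(270,285,318,335)])
print("side nut", bydepth(im,(299,231)))
```

```text
deckz 0.09694516704985845
BL [0.6526 0.2842 0.08  ]
FL [0.4098 0.2698 0.06  ]
FR [0.4223 0.0625 0.06  ]
panel bl [0.6313 0.2815 0.0793]
((370.7474365234375, 196.26739501953125), (113.88414764404297, 115.05070495605469), 97.67512512207031) [0.5715 0.1775 0.101 ]
left edge slope deg 5.097017916218064 [0.0892 0.2277] 0.00045960428161970386
front edge deg 4.814684869640387 [-0.0842  0.4317] [[0.4082 0.2622 0.0595]
 [0.4106 0.2257 0.0565]
 [0.4149 0.1894 0.0611]
 [0.4172 0.1527 0.0564]
 [0.4215 0.1168 0.0609]
 [0.4256 0.0808 0.0621]]
nut px 368.4128630705394 195.8941908713693 83 42 [0.5693 0.1822 0.12  ] 0.12271613667182812
9553
0.1 421 [0.0566 0.1141 0.1296] [0.4932 0.5711 0.6659]
0.12 37 [0.0377 0.0846 0.1016] [0.491  0.4952 0.6668]
0.14 36 [0.0381 0.0812 0.1052] [0.4911 0.4949 0.6669]
0.16 35 [0.0423 0.0808 0.1076] [0.4904 0.4939 0.6671]
0.18 33 [0.0438 0.076  0.11  ] [0.4905 0.4934 0.6648]
0.2 67 [0.0493 0.0844 0.1128] [0.4902 0.7078 0.7145]
0.22 86 [0.0498 0.0842 0.1166] [0.4898 0.7079 0.7119]
0.24 103 [0.0543 0.0912 0.118 ] [0.4901 0.7084 0.715 ]
0.26 7127 [0.0591 0.0876 0.1163] [0.4948 0.5801 0.6678]
side tab [0.5827 0.1052 0.2681] [0.575  0.0911 0.27  ] [array([ 0.759 , -0.0976,  0.2301]), array([0.6358, 0.0804, 0.2673]), array([0.5533, 0.1025, 0.2751]), array([0.5294, 0.0655, 0.2698])]
side nut [0.5635 0.1916 0.1196]
```

View pics/crop1.png

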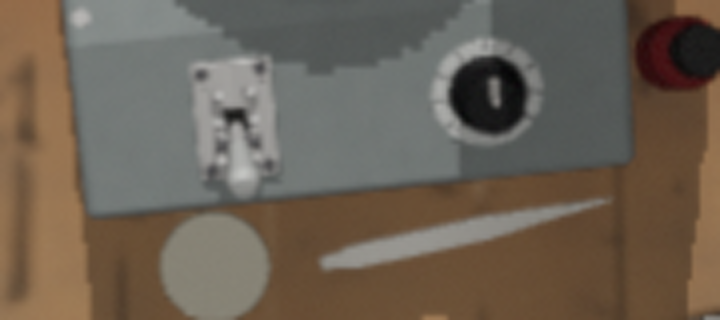

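```bash
cat >> h.py <<'E'
from scipy.spatial.transform import Rotation as Rn
def goto(p,R=None):
    s=env.observe(); R0=np.array(s["tool_rot"]); R=R0 if R is None else R
    print("rotvec(tool,deg)",np.round(Rn.from_matrix(R0.T@R).as_rotvec(degrees=True),2),"shift cm in old axes",np.round(R0.T@(np.array(p)-s["position"])*100,2),"in new axes",np.round(R.T@(np.array(p)-s["position"])*100,2))
def st():
    s=env.observe(); print("t",round(s["time_s"],2),"p",np.round(s["position"],4),"F",np.round(s["ft_force"],1),"T",np.round(s["wrist_torque"],2),"w",round(s["grip_width"],4),"q",np.round(s["q"],1))
def down(a): # tool down, y axis at angle a deg
    c,s=np.cos(np.radians(a)),np.sin(np.radians(a)); return np.array([[-s,c,0],[c,s,0],[0,0,-1.]])@np.diag([1,1,1])
E
python3 - <<'E'
from h import *
np.set_printoptions(precision=4,suppress=True)
im=cam("top"); P=cloud(im)
m=(P[...,2]>.112)&(P[...,2]<.14); b=np.zeros_like(m); b[170:222,345:398]=1; m&=b
ys,xs=np.where(m); print(len(xs),np.ptp(xs),np.ptp(ys)); e,r=cv2.minEnclosingCircle(np.c_[xs,ys].astype(np.float32)); print(e,r,atz(im,e,.124),P[m].mean(0))
im=cam("side"); P=cloud(im); q=P[215:250,280:325].reshape(-1,3); q=q[(q[:,2]>.107)&(q[:,2]<.121)]
A=np.c_[2*q[:,:2],np.ones(len(q))]; x=np.linalg.lstsq(A,(q[:,:2]**2).sum(1),rcond=None)[0]; print("side circ",x[:2],np.sqrt(x[2]+x[0]**2+x[1]**2),len(q))
print(atz(im,(299.4,231.2),.115)); goto([.5715,.1775,.20],down(77)); print(down(63.65))
E
```

```text
504 25 25
(371.8243103027344, 194.4729766845703) 12.915008544921875 [0.5707 0.1776 0.124 ] [0.5709 0.1778 0.1232]
side circ [0.5709 0.1771] 0.01683115370409915 121
[0.5669 0.1815 0.115 ]
rotvec(tool,deg) [ -0.    -0.   -13.34] shift cm in old axes [-43.34 -13.73   3.13] in new axes [-39.   -23.36   3.13]
[[-0.8961  0.4439  0.    ]
 [ 0.4439  0.8961  0.    ]
 [ 0.      0.     -1.    ]]
```

jog_arm(plan="0 0 -6.7 0 0 0 0;0 0 -6.7 0 0 0 0;0 0 0 -2.8 -1.7 0 0;0 0 0 -2.8 -1.7 0 0;0 0 0 -2.8 -1.7 0 0;0 0 0 -2.8 -1.7 0 0;0 0 0 -2.8 -1.7 0 0;0 0 0 -2.8 -1.7 0 0;0 0 0 -2.8 -1.7 0 0;0 0 0 -2.8 -1.7 0 0")

```text
time_s: 2.48
position: [0.4329, 0.3088, 0.2315]
tool_rot: [[-0.975, 0.224, 0.0], [0.224, 0.975, 0.0], [-0.0, 0.0, -1.0]]
ft_force: [0.2, 1.2, -0.0]
grip_width: 0.0854
gripper_force: 0.0
```

jog_arm(plan="0 0 0 -2.8 -1.7 0 0;0 0 0 -2.8 -1.7 0 0;0 0 0 -2.8 -1.7 0 0;0 0 0 -2.8 -1.7 0 0;0 0 0 -2.8 -1.7 0 0;0 0 0 0 0 0 0")

```text
time_s: 2.98
position: [0.5527, 0.192, 0.2306]
tool_rot: [[-0.974, 0.229, 0.001], [0.229, 0.974, -0.001], [-0.001, -0.001, -1.0]]
ft_force: [-0.0, 0.2, 0.0]
grip_width: 0.0856
gripper_force: 0.0
```

Run:
```python
from h import *
st(); goto([.571,.1775,.18],down(77))
```

```text
t 2.98 p [0.5527 0.192  0.2306] F [-0.   0.2  0. ] T [ 0.02 -0.02 -0.01] w 0.0856 q [  7.6  25.4  68.6  -0.1  86.  -69.2]
rotvec(tool,deg) [-0.05  0.06 -0.21] shift cm in old axes [-2.11 -0.99  5.06] in new axes [-2.11 -1.    5.06]
```

jog_arm(plan="0 0 0 -1.05 -0.5 2.5 0;0 0 0 -1.05 -0.5 2.5 0;0 0 0 0 0 0 0;0 0 0 0 0 0 0", grip_force=25)

```text
time_s: 3.32
position: [0.567, 0.1815, 0.1808]
tool_rot: [[-0.974, 0.224, -0.003], [0.224, 0.974, -0.0], [0.003, -0.001, -1.0]]
ft_force: [-0.6, -0.2, 0.6]
grip_width: 0.0857
gripper_force: 0.0
```

Run:
```python
from h import *
st(); goto([.571,.1775,.105],down(77))
```

```text
t 3.32 p [0.567  0.1815 0.1808] F [-0.6 -0.2  0.6] T [ 0.02 -0.04  0.02] w 0.0857 q [  6.4  28.6  71.6   0.   80.  -70.7]
rotvec(tool,deg) [-0.04 -0.14  0.03] shift cm in old axes [-0.5  -0.3   7.58] in new axes [-0.48 -0.3   7.58]
```

jog_arm(plan="0 0 0 -0.5 -0.3 2.5 0;0 0 0 0 0 2.5 0;0 0 0 0 0 2.0 0;0 0 0 0 0 0 0;0 0 0 0 0 0 0")

```text
time_s: 3.73
position: [0.5717, 0.1781, 0.1127]
tool_rot: [[-0.975, 0.223, 0.001], [0.223, 0.975, 0.0], [-0.001, 0.0, -1.0]]
ft_force: [0.2, 0.1, 0.2]
grip_width: 0.0855
gripper_force: 0.0
```

Run:
```python
from h import *
st(); goto([.571,.1775,.105],down(77))
```

```text
t 3.73 p [0.5717 0.1781 0.1127] F [0.2 0.1 0.2] T [0.07 0.07 0.07] w 0.0855 q [  6.   32.6  76.5   0.   70.8 -71.1]
rotvec(tool,deg) [0.02 0.04 0.1 ] shift cm in old axes [ 0.06 -0.08  0.77] in new axes [ 0.06 -0.08  0.77]
```

jog_arm(plan="0 0 0 0 -0.05 0.7 0;0 0 0 0 0 0 255;0 0 0 0 0 0 255;0 0 0 0 0 0 255;0 0 0 0 0 0 255;0 0 0 0 0 0 255;0 0 0 0 0 0 255")

```text
time_s: 4.32
position: [0.5719, 0.1771, 0.105]
tool_rot: [[-0.975, 0.224, 0.001], [0.224, 0.975, 0.0], [-0.001, 0.001, -1.0]]
ft_force: [-1.5, 1.1, 5.3]
grip_width: 0.0351
gripper_force: 24.8
```

Run:
```python
from h import *
st()
```

```text
t 4.32 p [0.5719 0.1771 0.105 ] F [-1.5  1.1  5.3] T [ 0.09  0.17 -0.02] w 0.0351 q [  5.9  33.1  77.1   0.   69.8 -71.2]
```

jog_arm(plan="0 0 5 0 0 0 255;0 0 5 0 0 0 255;0 0 5 0 0 0 255;0 0 5 0 0 0 255;0 0 5 0 0 0 255;0 0 5 0 0 0 255;0 0 5 0 0 0 255;0 0 0 0 0 0 255")

```text
time_s: 4.98
position: [0.5719, 0.1771, 0.1051]
tool_rot: [[-0.666, 0.746, 0.001], [0.746, 0.666, 0.0], [-0.001, 0.001, -1.0]]
ft_force: [-0.9, 0.8, 5.1]
grip_width: 0.035
gripper_force: 24.9
```

Run:
```python
from h import *
st()
```

```text
t 4.98 p [0.5719 0.1771 0.1051] F [-0.9  0.8  5.1] T [ 0.11  0.19 -0.13] w 0.035 q [  5.9  33.1  77.1   0.   69.7 -35.9]
```

jog_arm(plan="0 0 3 0 0 0 255;0 0 3 0 0 0 255;0 0 3 0 0 0 255;0 0 0 0 0 0 255")

```text
time_s: 5.32
position: [0.5719, 0.1771, 0.105]
tool_rot: [[-0.543, 0.84, 0.001], [0.84, 0.543, 0.0], [-0.0, 0.001, -1.0]]
ft_force: [-1.4, 0.5, 5.2]
grip_width: 0.035
gripper_force: 24.9
```

Run:
```python
from h import *
st()
```

```text
t 5.32 p [0.5719 0.1771 0.105 ] F [-1.4  0.5  5.2] T [ 0.1   0.18 -0.02] w 0.035 q [  5.9  33.1  77.1   0.   69.7 -27. ]
```

jog_arm(plan="0 0 3 0 0 0 255;0 0 3 0 0 0 255;0 0 3 0 0 0 255;0 0 0 0 0 0 255")

```text
time_s: 5.65
position: [0.5719, 0.1771, 0.105]
tool_rot: [[-0.405, 0.914, 0.001], [0.914, 0.405, 0.0], [-0.0, 0.001, -1.0]]
ft_force: [-1.0, 0.1, 5.6]
grip_width: 0.0349
gripper_force: 24.9
```

Run:
```python
from h import *
st()
```

```text
t 5.65 p [0.5719 0.1771 0.105 ] F [-1.   0.1  5.6] T [ 0.19  0.18 -0.05] w 0.0349 q [  5.9  33.1  77.1   0.   69.7 -18. ]
```

jog_arm(plan="0 0 3 0 0 0 255;0 0 3 0 0 0 255;0 0 3 0 0 0 255;0 0 3 0 0 0 255")

```text
time_s: 5.98
position: [0.572, 0.1763, 0.1049]
tool_rot: [[-0.207, 0.978, 0.001], [0.978, 0.207, -0.001], [-0.001, 0.001, -1.0]]
ft_force: [-1.1, 1.2, 3.9]
grip_width: 0.0348
gripper_force: 25.0
```

Run:
```python
from h import *
st()
```

```text
t 5.98 p [0.572  0.1763 0.1049] F [-1.1  1.2  3.9] T [0.11 0.06 0.48] w 0.0348 q [ 5.8 33.1 77.1 -0.1 69.7 -6.1]
```

jog_arm(plan="0 0 3 0 0 0 255;0 0 3 0 0 0 255;0 0 3 0 0 0 255;0 0 3 0 0 0 255")

```text
time_s: 6.32
position: [0.5719, 0.1768, 0.1047]
tool_rot: [[0.001, 1.0, 0.001], [1.0, -0.001, -0.0], [-0.0, 0.001, -1.0]]
ft_force: [-0.0, -0.7, 1.9]
grip_width: 0.035
gripper_force: 25.0
```

Run:
```python
from h import *
st()
```

```text
t 6.32 p [0.5719 0.1768 0.1047] F [-0.  -0.7  1.9] T [-0.12  0.01 -0.02] w 0.035 q [ 5.9 33.1 77.1 -0.  69.7  5.9]
```

jog_arm(plan="0 0 3 0 0 0 255;0 0 3 0 0 0 255;0 0 3 0 0 0 255;0 0 3 0 0 0 255")

```text
time_s: 6.65
position: [0.5718, 0.1768, 0.1045]
tool_rot: [[0.209, 0.978, 0.001], [0.978, -0.209, -0.0], [-0.0, 0.001, -1.0]]
ft_force: [-0.7, -3.6, 1.5]
grip_width: 0.0348
gripper_force: 25.1
```

Run:
```python
from h import *
st()
```

```text
t 6.65 p [0.5718 0.1768 0.1045] F [-0.7 -3.6  1.5] T [-0.77  0.11  0.35] w 0.0348 q [ 5.9 33.1 77.1 -0.  69.7 17.9]
```

jog_arm(plan="0 0 3 0 0 0 255;0 0 3 0 0 0 255;0 0 0 0 0 0 255", grip_force=35)

```text
time_s: 6.9
position: [0.5719, 0.1773, 0.1046]
tool_rot: [[0.31, 0.951, 0.001], [0.951, -0.31, 0.001], [0.001, 0.001, -1.0]]
ft_force: [0.7, 1.7, 3.1]
grip_width: 0.0346
gripper_force: 35.1
```

Run:
```python
from h import *
st()
```

```text
t 6.9 p [0.5719 0.1773 0.1046] F [0.7 1.7 3.1] T [ 0.42 -0.13 -0.03] w 0.0346 q [ 5.9 33.1 77.1  0.  69.7 23.9]
```

jog_arm(plan="0 0 0 0 0 0 0;0 0 0 0 0 0 0;0 0 0 0 0 0 0;0 0 0 0 0 0 0;0 0 0 0 0 0 0;0 0 0 0 0 -3 0;0 0 0 0 0 -3 0;0 0 0 0 0 0 0")

```text
time_s: 7.57
position: [0.5738, 0.1772, 0.1699]
tool_rot: [[0.308, 0.951, 0.009], [0.951, -0.308, 0.001], [0.004, 0.009, -1.0]]
ft_force: [-0.1, 0.1, 0.8]
grip_width: 0.0854
gripper_force: 0.0
```

Run:
```python
from h import *
np.set_printoptions(precision=4,suppress=True)
st()
for n in("top","side"):
    im=cam(n); save(im,n+"1.png")
    for q in("guard_tab","guard_top"):
        print(n,q,[(np.round(x["at"],1),round(x["confidence"],2),bydepth(im,x["at"])) for x in models.tip_of(n,q)[:2]])
```

```text
t 7.57 p [0.5738 0.1772 0.1699] F [-0.1  0.1  0.8] T [ 0.01 -0.08  0.01] w 0.0854 q [ 5.9 29.3 72.2 -0.  78.  23.8]
top guard_tab [(array([287.5, 213.1]), 0.58, array([0.5603, 0.3067, 0.0025])), (array([369.7, 223.4]), 0.39, array([0.5134, 0.1926, 0.286 ]))]
top guard_top []
side guard_tab [(array([304.8, 142.7]), 0.71, array([0.5429, 0.1993, 0.2949]))]
side guard_top [(array([332.1, 163.4]), 0.62, array([0.5431, 0.0442, 0.2236]))]
```

```bash
cat >> h.py <<'E'
a=np.radians(5.05); X=np.array([np.cos(a),np.sin(a),0]); Y=np.array([-np.sin(a),np.cos(a),0]); Z=np.array([0,0,1.])
nut=np.array([.571,.1775,0]); O=nut-.033*X   # machine origin
def M(x,y,z): return O+X*x+Y*y+Z*z
def gp(th,r=.140,out=.054,fr=-.04): return M(.033+fr,-.0925,.081)+Y*(r*np.cos(th)-out*np.sin(th))+Z*(r*np.sin(th)+out*np.cos(th))
E
python3 - <<'E'
from h import *
np.set_printoptions(precision=3,suppress=True)
im=cam("top"); P=cloud(im).reshape(-1,3); P=P[np.isfinite(P[:,0])]
for y in np.arange(-.2,.06,.04):
    print(round(y,2),[round(float(np.max(P[(abs(P[:,0]-x)<.02)&(abs(P[:,1]-y)<.02),2],initial=-1)),3) for x in np.arange(.36,.7,.04)])
for th in(1.46,1.2,.9,.6,.3,0): print(th,gp(th))
print("O",O); goto(gp(1.46)+[0,-.05,.09],down(5))
E
```

```text
-0.2 [0.005, 0.004, 0.004, 0.003, 0.004, 0.007, 0.035, 0.035, 0.034]
-0.16 [0.004, 0.119, 0.143, 0.143, 0.003, 0.004, 0.033, 0.035, 0.239]
-0.12 [0.005, 0.15, 0.16, 0.16, 0.145, 0.004, 0.032, 0.036, 0.235]
-0.08 [0.005, 0.154, 0.162, 0.161, 0.147, 0.005, 0.012, 0.011, 0.024]
-0.04 [0.003, 0.137, 0.154, 0.15, 0.128, 0.005, 0.01, 0.012, 0.007]
0.0 [-1.0, 0.004, 0.003, -1.0, -1.0, -1.0, -1.0, 0.001, 0.004]
0.04 [-1.0, -1.0, -1.0, 0.271, 0.272, 0.272, 0.272, 0.271, 0.267]
1.46 [0.543 0.044 0.226]
1.2 [0.539 0.082 0.231]
0.9 [0.535 0.126 0.224]
0.6 [0.532 0.167 0.205]
0.3 [0.529 0.199 0.174]
0 [0.527 0.221 0.135]
O [0.538 0.175 0.   ]
rotvec(tool,deg) [ -0.12   0.03 -22.95] shift cm in old axes [-18.31   2.89 -15.28] in new axes [-17.99  -4.44 -15.29]
```

jog_arm(plan="0 0 -6 0 0 -2 100;0 0 -6 0 0 -2 255;0 0 -6 0 -1.5 -2 255;0 0 -5 0 -1.5 -2 255;0 0 0 0 -1.5 -2 255;0 0 0 0 -1.5 -2 255;0 0 0 -2 0 -1.5 255;0 0 0 -3 0 0 255;0 0 0 -3 0 0 255;0 0 0 -3 0 0 255")

```text
time_s: 8.75
position: [0.5213, 0.0652, 0.299]
tool_rot: [[-0.089, 0.996, -0.001], [0.996, 0.089, 0.0], [0.0, -0.001, -1.0]]
ft_force: [0.5, 0.6, 0.4]
grip_width: 0.0
gripper_force: 0.0
```

jog_arm(plan="0 0 0 -3 0 0 255;0 0 0 -3 0 0 255;0 0 0 -1 0 0 255;0 0 0 0 0 0 255;0 0 0 0 0 0 255")

```text
time_s: 9.17
position: [0.5276, -0.0032, 0.2989]
tool_rot: [[-0.087, 0.996, -0.001], [0.996, 0.087, 0.001], [0.001, -0.001, -1.0]]
ft_force: [0.1, 0.6, -0.3]
grip_width: -0.0003
gripper_force: 0.0
```

Run:
```python
from h import *
np.set_printoptions(precision=3,suppress=True)
st(); goto(gp(1.46)+[0,-.035,0],down(5))
im=cam("side"); save(im,"side2.png")
```

```text
t 9.17 p [ 0.528 -0.003  0.299] F [ 0.1  0.6 -0.3] T [ 0.08 -0.01 -0.01] w -0.0003 q [-13.2  17.3  70.1   0.   92.7 -18.2]
rotvec(tool,deg) [-0.05 -0.04  0.01] shift cm in old axes [1.05 1.61 7.28] in new axes [1.06 1.6  7.28]
```

View pics/side2.png

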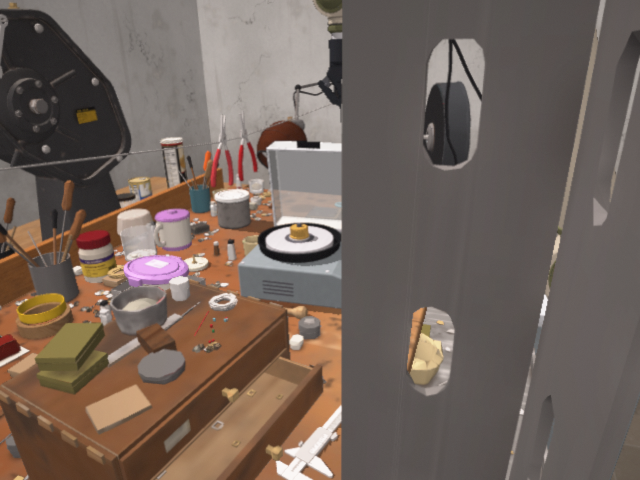

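jog_arm(plan="0 0 0 0 0.8 2.5 255;0 0 0 0 0.8 2.5 255;0 0 0 0.5 0 2.3 255;0 0 0 0.5 0 0 255;0 0 0 0 0 0 255")

```text
time_s: 9.63
position: [0.5423, 0.0099, 0.2263]
tool_rot: [[-0.09, 0.996, -0.002], [0.996, 0.09, 0.001], [0.001, -0.002, -1.0]]
ft_force: [0.5, 0.6, 1.0]
grip_width: -0.0001
gripper_force: 0.0
```

Run:
```python
from h import *
np.set_printoptions(precision=3,suppress=True)
st(); goto(gp(1.46)-.011*Y,down(5.05))
ths=np.r_[1.46:0.2:-.08,.18:-.01:-.04]; p=[gp(t) for t in ths]
for t,a,b in zip(ths[1:],p,p[1:]): print(round(t,2),np.round((b-a)@Y*100,2),np.round(-(b-a)[2]*100,2))
```

```text
t 9.63 p [0.542 0.01  0.226] F [0.5 0.6 1. ] T [-0.02  0.    0.  ] w -0.0001 q [-11.5  21.3  76.    0.   82.8 -16.7]
rotvec(tool,deg) [-0.1  -0.05  0.14] shift cm in old axes [2.27 0.34 0.02] in new axes [2.27 0.34 0.01]
1.38 1.17 -0.26
1.3 1.19 -0.16
1.22 1.2 -0.07
1.14 1.2 0.03
1.06 1.19 0.12
0.98 1.18 0.22
0.9 1.16 0.31
0.82 1.13 0.4
0.74 1.09 0.49
0.66 1.05 0.58
0.58 1.0 0.66
0.5 0.95 0.74
0.42 0.88 0.81
0.34 0.82 0.88
0.26 0.74 0.94
0.18 0.67 1.0
0.14 0.3 0.52
0.1 0.28 0.53
0.06 0.26 0.54
0.02 0.24 0.55
```

jog_arm(plan="0 0 0 0.8 0 0 255;0 0 0 0.5 0 0 255;0 0 0 0.5 0 0 255;0 0 0 0.5 0 0 255;0 0 0 0.6 0 -0.13 255;0 0 0 0.6 0 -0.13 255;0 0 0 0.6 0 -0.08 255;0 0 0 0.6 0 -0.08 255;0 0 0 0.6 0 -0.03 255;0 0 0 0.6 0 -0.03 255")

```text
time_s: 10.47
position: [0.5376, 0.0673, 0.2315]
tool_rot: [[-0.088, 0.996, 0.001], [0.996, 0.088, -0.0], [-0.0, 0.001, -1.0]]
ft_force: [-0.1, -2.2, 4.3]
grip_width: 0.0
gripper_force: 1.9
```

Run:
```python
from h import *
np.set_printoptions(precision=3,suppress=True)
st(); goto(gp(1.22)-.011*Y,down(5.05))
im=cam("side"); x=models.tip_of("side","guard_tab")[:2]
print([(i["at"],i["confidence"],bydepth(im,i["at"])) for i in x])
```

```text
t 10.47 p [0.538 0.067 0.232] F [-0.1 -2.2  4.3] T [-0.39  0.02 -0.04] w 0.0 q [ -5.4  21.   75.6  -0.   83.4 -10.4]
rotvec(tool,deg) [0.05 0.01 0.  ] shift cm in old axes [0.08 0.29 0.05] in new axes [0.08 0.29 0.05]
[([304.5, 152.2], 0.91, array([0.568, 0.141, 0.265]))]
```

jog_arm(plan="0 0 0 0.6 0 0 255;0 0 0 0.6 0 0.03 255;0 0 0 0.6 0 0.06 255;0 0 0 0.6 0 0.06 255;0 0 0 0.6 0 0.11 255;0 0 0 0.6 0 0.11 255;0 0 0 0.58 0 0.15 255;0 0 0 0.58 0 0.15 255;0 0 0 0.57 0 0.2 255;0 0 0 0.57 0 0.2 255")

```text
time_s: 11.4
position: [0.5322, 0.1262, 0.2202]
tool_rot: [[-0.088, 0.996, -0.0], [0.996, 0.088, 0.0], [0.0, -0.0, -1.0]]
ft_force: [-1.0, -1.8, 2.8]
grip_width: -0.0002
gripper_force: 1.2
```

jog_arm(plan="0 0 0 0.55 0 0.24 255;0 0 0 0.55 0 0.24 255;0 0 0 0.53 0 0.29 255;0 0 0 0.53 0 0.29 255;0 0 0 0.5 0 0.33 255;0 0 0 0.5 0 0.33 255;0 0 0 0.47 0 0.37 255;0 0 0 0.47 0 0.37 255")

```text
time_s: 12.07
position: [0.5287, 0.1669, 0.1955]
tool_rot: [[-0.088, 0.996, 0.0], [0.996, 0.088, 0.0], [0.0, 0.0, -1.0]]
ft_force: [-0.6, 0.1, 3.2]
grip_width: -0.0002
gripper_force: 1.1
```

Run:
```python
from h import *
np.set_printoptions(precision=3,suppress=True)
st(); goto(gp(.5)-.011*Y,down(5.05))
im=cam("side"); x=models.tip_of("side","guard_tab")[:2]
print([(i["at"],i["confidence"],bydepth(im,i["at"])) for i in x])
```

```text
t 12.07 p [0.529 0.167 0.196] F [-0.6  0.1  3.2] T [0.08 0.06 0.01] w -0.0002 q [ 5.3 23.9 77.2  0.  78.9  0.2]
rotvec(tool,deg) [ 0.01 -0.01  0.01] shift cm in old axes [ 0.03  0.31 -0.01] in new axes [ 0.03  0.31 -0.01]
[([284.4, 209.5], 0.81, array([0.569, 0.244, 0.18 ])), ([277.9, 314.6], 0.48, array([0.446, 0.541, 0.159]))]
```

jog_arm(plan="0 0 0 0.44 0 0.4 255;0 0 0 0.44 0 0.4 255;0 0 0 0.41 0 0.44 255;0 0 0 0.41 0 0.44 255;0 0 0 0.37 0 0.47 255;0 0 0 0.37 0 0.47 255;0 0 0 0.33 0 0.5 255;0 0 0 0.33 0 0.5 255;0 0 0 0.3 0 0.52 255;0 0 0 0.28 0 0.53 255")

```text
time_s: 13.0
position: [0.5254, 0.2033, 0.1486]
tool_rot: [[-0.088, 0.996, 0.0], [0.996, 0.088, 0.0], [0.0, 0.0, -1.0]]
ft_force: [0.1, 0.7, 1.9]
grip_width: 0.0001
gripper_force: 0.9
```

jog_arm(plan="0 0 0 0.2 0 0.3 255;0 0 0 0.1 0 0.25 255;0 0 0 0 0 0.25 255;0 0 0 0 0 0.2 255")

```text
time_s: 13.33
position: [0.5252, 0.206, 0.1389]
tool_rot: [[-0.088, 0.996, -0.0], [0.996, 0.088, 0.0], [0.0, -0.0, -1.0]]
ft_force: [-0.4, 1.0, 1.6]
grip_width: -0.0001
gripper_force: 0.7
```

Run:
```python
from h import *
np.set_printoptions(precision=3,suppress=True)
st(); goto(gp(0)-.011*Y,down(5.05))
```

```text
t 13.33 p [0.525 0.206 0.139] F [-0.4  1.   1.6] T [0.2  0.03 0.  ] w -0.0001 q [ 9.4 27.9 80.5  0.  71.6  4.3]
rotvec(tool,deg) [-0.   -0.01  0.01] shift cm in old axes [0.41 0.31 0.39] in new axes [0.41 0.31 0.39]
```

Press down in small steps until the force rises.

jog_arm(plan="0 0 0 0 0 0.15 255;0 0 0 0 0 0.15 255;0 0 0 0 0 0.1 255;0 0 0 0 0 0 255")

```text
time_s: 13.67
position: [0.5252, 0.2058, 0.1351]
tool_rot: [[-0.088, 0.996, 0.0], [0.996, 0.088, -0.0], [-0.0, 0.0, -1.0]]
ft_force: [0.3, 0.9, 0.8]
grip_width: 0.0002
gripper_force: 0.0
```

jog_arm(plan="0 0 0 0 0 0.05 255;0 0 0 0 0 0.05 255;0 0 0 0 0 0 255")

```text
time_s: 13.92
position: [0.5253, 0.2058, 0.135]
tool_rot: [[-0.088, 0.996, 0.001], [0.996, 0.088, -0.0], [-0.0, 0.001, -1.0]]
ft_force: [-2.7, -0.5, 9.0]
grip_width: 0.0002
gripper_force: 4.0
```

jog_arm(plan="0 0 0 0 0 -0.5 255;0 0 0 0 0 -2 255;0 0 -7 0 0 -3 255;0 0 -7 0 0 -3 255;0 0 -7 0 0 -3 150;0 0 -7 0 0 -1 150;0 0 -7 0 0 0 150;0 0 -7 0 0 0 150;0 0 -7 0 0 0 150;0 0 -7 0 0 0 150")

```text
time_s: 14.75
position: [0.5251, 0.2058, 0.2592]
tool_rot: [[-0.878, 0.479, -0.0], [0.479, 0.878, -0.0], [0.0, -0.0, -1.0]]
ft_force: [-0.0, 0.3, -0.1]
grip_width: 0.0353
gripper_force: 0.0
```

jog_arm(plan="0 0 -7 3 0 0 150;0 0 -7 3 0 0 150;0 0 -7 3 0 0 150;0 0 -7 3 0 0 150;0 0 -6 3 0 0 150;0 0 0 0 0 0 150")

```text
time_s: 15.25
position: [0.3781, 0.2442, 0.2596]
tool_rot: [[-0.995, -0.096, -0.001], [-0.096, 0.995, -0.0], [0.001, -0.0, -1.0]]
ft_force: [1.6, -0.7, 0.9]
grip_width: 0.0349
gripper_force: 0.0
```

```bash
cat >> h.py <<'E'
sw=M(-.092,.045,.070); n=-np.sin(.3)*X+np.cos(.3)*Z; pv=sw-.008*n
def dv(q): l=.62-q; return -np.sin(l)*X+np.cos(l)*Z
def RT(t): z=np.sin(t)*X-np.cos(t)*Z; return np.c_[np.cross(Y,z),Y,z]
E
python3 - <<'E'
from h import *
np.set_printoptions(precision=4,suppress=True)
st(); 
im=cam("side"); print([(i["at"],i["confidence"],bydepth(im,i["at"])) for i in models.tip_of("side","guard_tab")[:2]])
save(im,"side3.png")
im=cam("top"); save(im,"top3.png")
print("proj sw,pv,end,nut",proj(im,[sw,pv,pv+.048*dv(0),nut+.131*Z]),"pv",pv)
for q in("switch","toggle_pivot","toggle_grip"): print(q,[(i["at"],i["confidence"]) for i in models.tip_of("top",q)[:2]])
print("corners proj",proj(im,[M(.125,.105,.08),M(-.125,.105,.06),M(-.125,-.105,.06)]))
goto(pv+.09*dv(0),RT(.62))
cv2.imwrite("pics/crop3.png",cv2.resize(im["pixels"][130:330,280:480],(600,600),interpolation=cv2.INTER_CUBIC)[:,:,::-1])
E
```

```text
t 15.25 p [0.3781 0.2442 0.2596] F [ 1.6 -0.7  0.9] T [ 0.03 -0.06 -0.03] w 0.0349 q [ 17.7  10.5  85.9   0.   83.7 -77.8]
[([280.4, 263.1], 0.7, array([0.5647, 0.2806, 0.0899]))]
proj sw,pv,end,nut [[348.4058 284.8886]
 [348.0853 283.3016]
 [350.9353 302.6518]
 [372.2404 193.522 ]] pv [0.4449 0.2115 0.0624]
switch [([348.2, 281.9], 0.94)]
toggle_pivot [([348.4, 280.4], 0.82), ([288.8, 211.1], 0.62)]
toggle_grip [([351.1, 301.0], 0.39)]
corners proj [[294.0156 145.5091]
 [311.0793 310.6239]
 [449.3056 296.599 ]]
rotvec(tool,deg) [ -0.03 -35.53  -0.07] shift cm in old axes [-0.62 -3.76 12.33] in new axes [ 6.67 -3.76 10.39]
```

View pics/crop3.png

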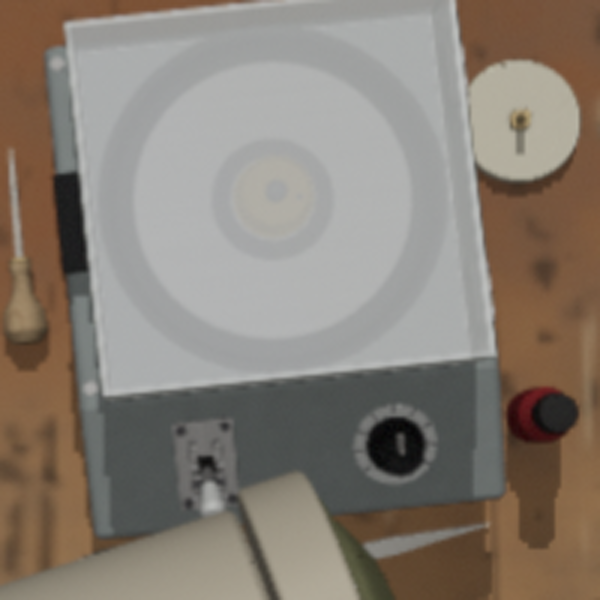

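jog_arm(plan="0 -6 0 0 -0.6 0 150;0 -6 0 0 -0.6 0 150;0 -6 0 0 -0.6 0 150;0 -6 0 0 -0.6 0 150;0 -6 0 0 -0.6 0 150;0 -5.5 0 0 -0.7 0 150;0 0 0 0 0 0 150", grip_force=30)

```text
time_s: 16.13
position: [0.3837, 0.2061, 0.2574]
tool_rot: [[-0.811, -0.087, 0.578], [-0.072, 0.996, 0.05], [-0.58, -0.001, -0.814]]
ft_force: [-1.1, 0.6, -0.7]
grip_width: 0.0354
gripper_force: 0.0
```

Run:
```python
from h import *
st(); goto(pv+.09*dv(0),RT(.62))
```

```text
t 16.13 p [0.3837 0.2061 0.2574] F [-1.1  0.6 -0.7] T [ 0.01  0.32 -0.01] w 0.0354 q [ 16.7  -2.8 109.5 -10.9  38.9 -72. ]
rotvec(tool,deg) [-0.05 -0.04 -0.  ] shift cm in old axes [6.330e+00 1.000e-02 1.045e+01] in new axes [ 6.34 -0.   10.44]
```

jog_arm(plan="0 0 0 2.1 0 0 150;0 0 0 2.1 0 0 150;0 0 0 2.1 0 0 150;0 0 0 0 0 2.1 150;0 0 0 0 0 2.1 150;0 0 0 0 0 2.1 150;0 0 0 0 0 2.1 150;0 0 0 0 0 2 150;0 0 0 0 0 0 150;0 0 0 0 0 0 150")

```text
time_s: 16.97
position: [0.3956, 0.2077, 0.1373]
tool_rot: [[-0.813, -0.086, 0.576], [-0.071, 0.996, 0.049], [-0.578, -0.001, -0.816]]
ft_force: [-0.2, -0.6, 0.6]
grip_width: 0.0355
gripper_force: 0.0
```

Run:
```python
from h import *
st(); goto(pv+.05*dv(0),RT(.62)); goto(pv+.029*dv(0),RT(.62))
im=cam("top"); save(im,"top4.png"); cv2.imwrite("pics/crop4.png",cv2.resize(im["pixels"][230:380,260:460],(800,600),interpolation=cv2.INTER_CUBIC)[:,:,::-1])
```

```text
t 16.97 p [0.3956 0.2077 0.1373] F [-0.2 -0.6  0.6] T [-0.06  0.25 -0.01] w 0.0355 q [ 16.4  10.7 121.1 -26.6  15.  -54.9]
rotvec(tool,deg) [-0.11 -0.2  -0.04] shift cm in old axes [ 0.32 -0.04  3.97] in new axes [ 0.33 -0.05  3.97]
rotvec(tool,deg) [-0.11 -0.2  -0.04] shift cm in old axes [ 0.31 -0.04  6.07] in new axes [ 0.33 -0.05  6.07]
```

View pics/crop4.png

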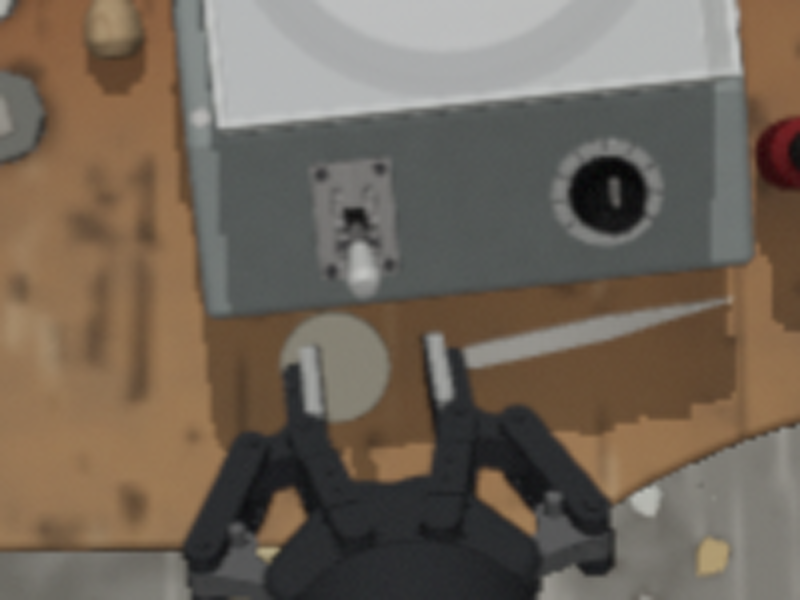

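jog_arm(plan="0 6 0 0 0 0 150;0 6 0 0 0 0 150;0 6.3 0 0 0 0 150;0 0 0 0 0 0 150")

```text
time_s: 17.35
position: [0.398, 0.2071, 0.1406]
tool_rot: [[-0.943, -0.083, 0.323], [-0.08, 0.997, 0.024], [-0.324, -0.003, -0.946]]
ft_force: [0.6, -0.3, 1.0]
grip_width: 0.0349
gripper_force: 0.0
```

```bash
cat >> h.py <<'E'
tz=-n
def tg(q,pull): return pv+(.044+pull)*dv(q)+.015*tz
E
python3 - <<'E'
from h import *
st(); goto(tg(0,0)-.03*tz,RT(.3)); goto(tg(0,0),RT(.3))
E
```

```text
t 17.35 p [0.398  0.2071 0.1406] F [ 0.6 -0.3  1. ] T [0.05 0.05 0.01] w 0.0349 q [ 14.2  11.8 109.8  -5.   39.9 -77.3]
rotvec(tool,deg) [-0.26  1.7  -0.2 ] shift cm in old axes [-0.7   0.05  3.21] in new axes [-0.8   0.03  3.18]
rotvec(tool,deg) [-0.26  1.7  -0.2 ] shift cm in old axes [-0.61  0.06  6.21] in new axes [-0.8   0.03  6.18]
```

jog_arm(plan="0 1.7 0 0 0 0 150;0 0 0 -0.8 0 2 150;0 0 0 0 0 1.6 150;0 0 0 0 0 1.3 150;0 0 0 0 0 0.8 150;0 0 0 0 0 0 150;0 0 0 0 0 0 150")

```text
time_s: 17.93
position: [0.4195, 0.2081, 0.086]
tool_rot: [[-0.952, -0.083, 0.295], [-0.081, 0.996, 0.019], [-0.295, -0.005, -0.955]]
ft_force: [-0.7, 0.1, -0.1]
grip_width: 0.035
gripper_force: 0.0
```

Run:
```python
from h import *
st(); goto(tg(0,0),RT(.3))
im=cam("top"); cv2.imwrite("pics/crop5.png",cv2.resize(im["pixels"][250:350,290:410],(720,600),interpolation=cv2.INTER_CUBIC)[:,:,::-1])
```

```text
t 17.93 p [0.4195 0.2081 0.086 ] F [-0.7  0.1 -0.1] T [-0.01  0.1   0.04] w 0.035 q [ 13.5  19.5 110.5  -5.2  33.1 -77.4]
rotvec(tool,deg) [-0.37 -0.01 -0.16] shift cm in old axes [-0.36  0.12  0.34] in new axes [-0.36  0.12  0.34]
```

View pics/crop5.png

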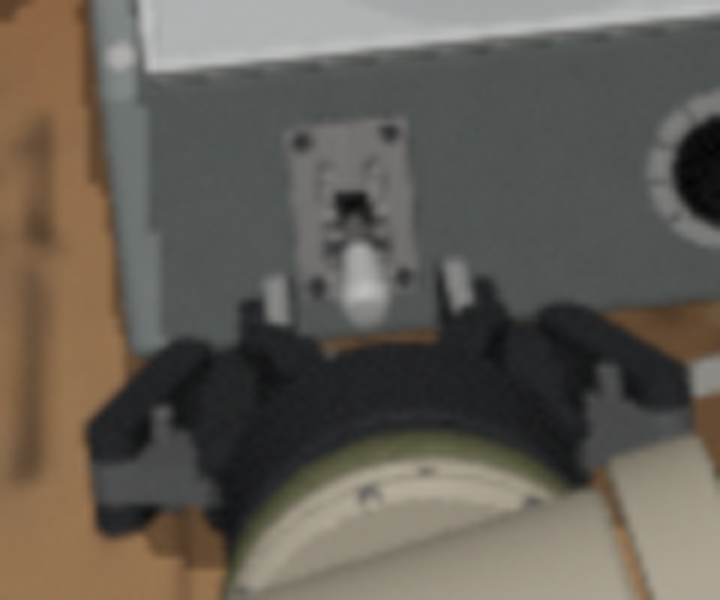

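jog_arm(plan="0 0 0 -0.35 0.06 0.3 150;0 0 0 0 0 0 150;0 0 0 0 0 0 255;0 0 0 0 0 0 255;0 0 0 0 0 0 255;0 0 0 0 0 0 255;0 0 0 0 0 0 255", grip_force=30)

```text
time_s: 18.57
position: [0.424, 0.2088, 0.084]
tool_rot: [[-0.952, -0.083, 0.294], [-0.081, 0.997, 0.019], [-0.295, -0.006, -0.956]]
ft_force: [-1.2, -2.0, 4.6]
grip_width: 0.0097
gripper_force: 29.3
```

Run:
```python
from h import *
st(); goto(tg(0,0),RT(.3))
```

```text
t 18.57 p [0.424  0.2088 0.084 ] F [-1.2 -2.   4.6] T [-0.42  0.19 -0.12] w 0.0097 q [ 13.4  20.  110.   -5.2  33.1 -77.4]
rotvec(tool,deg) [-0.39 -0.04 -0.17] shift cm in old axes [0.02 0.08 0.01] in new axes [0.02 0.08 0.01]
```

jog_arm(plan="0 0 0 0 0 0 255;0 0 0 0.06 0 -0.19 255;0 0 0 0.06 0 -0.19 255;0 0 0 0 0 0 255", grip_force=50)

```text
time_s: 18.9
position: [0.4219, 0.2087, 0.0871]
tool_rot: [[-0.952, -0.083, 0.294], [-0.081, 0.997, 0.019], [-0.295, -0.006, -0.956]]
ft_force: [4.4, -2.5, -5.2]
grip_width: 0.0092
gripper_force: 48.6
```

jog_arm(plan="0 0 0 0.06 0 -0.19 255;0 0 0 0.06 0 -0.19 255;0 0 0 0 0 0 255")

```text
time_s: 19.15
position: [0.4197, 0.2085, 0.0903]
tool_rot: [[-0.952, -0.083, 0.294], [-0.081, 0.997, 0.019], [-0.295, -0.006, -0.956]]
ft_force: [5.6, -2.2, -6.3]
grip_width: 0.009
gripper_force: 48.6
```

Run:
```python
from h import *
st(); goto(tg(0,0.008),RT(.3)); F=env.observe()["ft_force"]; print("F along d",F@dv(0),"X",F@X)
im=cam("top"); print([(i["at"],i["confidence"]) for i in models.tip_of("top","toggle_grip")[:1]])
ths=np.linspace(0,.64,9)
for a,b in zip(ths,ths[1:]):
    e=RT(.3).T@(tg(b,.008)-tg(a,.008))*100; print(np.round(e,2))
```

```text
t 19.15 p [0.4197 0.2085 0.0903] F [ 5.6 -2.2 -6.3] T [-0.34 -0.33 -0.12] w 0.009 q [ 13.5  19.  110.2  -5.1  34.  -77.4]
rotvec(tool,deg) [-0.39 -0.05 -0.17] shift cm in old axes [ 0.04  0.07 -0.02] in new axes [ 0.04  0.08 -0.02]
F along d -8.289309453070562 X 5.390673001384514
[([349.3, 298.4], 0.56)]
[-0.4   0.   -0.11]
[-0.41 -0.   -0.08]
[-0.41 -0.   -0.05]
[-0.42  0.   -0.02]
[-0.42 -0.    0.02]
[-0.41  0.    0.05]
[-0.41  0.    0.08]
[-0.4  -0.    0.11]
```

jog_arm(plan="0 0 0 -0.4 0 -0.11 255;0 0 0 -0.41 0 -0.08 255;0 0 0 0 0 0 255")

```text
time_s: 19.5
position: [0.4264, 0.2091, 0.0941]
tool_rot: [[-0.953, -0.083, 0.292], [-0.081, 0.997, 0.019], [-0.292, -0.006, -0.956]]
ft_force: [1.1, -2.4, -8.5]
grip_width: 0.0089
gripper_force: 48.6
```

Run:
```python
from h import *
st(); goto(tg(.16,0.008),RT(.3)); F=env.observe()["ft_force"]; print("F along d",F@dv(.16),"tang",F@np.cross(Y,dv(.16)))
```

```text
t 19.5 p [0.4264 0.2091 0.0941] F [ 1.1 -2.4 -8.5] T [-0.36  0.47 -0.07] w 0.0089 q [ 13.4  19.1 108.9  -4.9  35.3 -77.9]
rotvec(tool,deg) [-0.4  -0.18 -0.18] shift cm in old axes [-0.01  0.08 -0.05] in new axes [-0.01  0.08 -0.05]
F along d -7.97827252371711 tang -2.984050668668705
```

jog_arm(plan="0 0 0 -0.41 0 -0.07 255;0 0 0 -0.42 0 -0.03 255;0 0 0 -0.42 0 0.01 255;0 0 0 -0.41 0 0.04 255;0 0 0 0 0 0 255")

```text
time_s: 19.92
position: [0.4428, 0.2106, 0.0999]
tool_rot: [[-0.952, -0.083, 0.294], [-0.081, 0.997, 0.019], [-0.294, -0.005, -0.956]]
ft_force: [-0.5, -1.7, -8.2]
grip_width: 0.0088
gripper_force: 48.6
```

Run:
```python
from h import *
st(); goto(tg(.48,0.008),RT(.3)); goto(tg(.64,0.008),RT(.3)); F=env.observe()["ft_force"]; print("F along d",F@dv(.48),"tang",F@np.cross(Y,dv(.48)))
```

```text
t 19.92 p [0.4428 0.2106 0.0999] F [-0.5 -1.7 -8.2] T [-0.36  0.88 -0.1 ] w 0.0088 q [ 13.   19.7 106.3  -4.5  37.1 -78.6]
rotvec(tool,deg) [-0.39 -0.07 -0.18] shift cm in old axes [0.08 0.08 0.01] in new axes [0.08 0.08 0.01]
rotvec(tool,deg) [-0.39 -0.07 -0.18] shift cm in old axes [-0.73  0.08  0.21] in new axes [-0.73  0.08  0.21]
F along d -7.98274214006026 tang -1.7766097130149836
```

jog_arm(plan="0 0 0 -0.38 0 0.08 255;0 0 0 -0.37 0 0.1 255;0 0 0 0 0 0 255")

```text
time_s: 20.17
position: [0.4503, 0.2112, 0.1003]
tool_rot: [[-0.952, -0.083, 0.294], [-0.081, 0.997, 0.019], [-0.294, -0.005, -0.956]]
ft_force: [-3.0, -2.3, -7.1]
grip_width: 0.0089
gripper_force: 48.6
```

Run:
```python
from h import *
st(); goto(tg(.64,0.008),RT(.3)); goto(tg(.64,0),RT(.3)); F=env.observe()["ft_force"]; print("F along d",F@dv(.64),"tang",F@np.cross(Y,dv(.64)))
```

```text
t 20.17 p [0.4503 0.2112 0.1003] F [-3.  -2.3 -7.1] T [-0.34  1.18 -0.07] w 0.0089 q [ 12.9  20.2 105.3  -4.4  37.6 -78.8]
rotvec(tool,deg) [-0.38 -0.08 -0.18] shift cm in old axes [0.   0.08 0.02] in new axes [0.   0.08 0.02]
rotvec(tool,deg) [-0.38 -0.08 -0.18] shift cm in old axes [0.25 0.08 0.78] in new axes [0.25 0.08 0.78]
F along d -7.17913052041772 tang -3.067266105673688
```

jog_arm(plan="0 0 0 0.05 0 0.19 255;0 0 0 0.06 0 0.19 255;0 0 0 0 0 0 255")

```text
time_s: 20.42
position: [0.4499, 0.2112, 0.0961]
tool_rot: [[-0.952, -0.083, 0.294], [-0.081, 0.997, 0.019], [-0.294, -0.005, -0.956]]
ft_force: [-2.7, -1.6, -6.7]
grip_width: 0.009
gripper_force: 48.8
```

Run:
```python
from h import *
st(); goto(tg(.64,0),RT(.3)); F=env.observe()["ft_force"]; print("F along d",F@dv(.64),"tang",F@np.cross(Y,dv(.64)))
```

```text
t 20.42 p [0.4499 0.2112 0.0961] F [-2.7 -1.6 -6.7] T [-0.28  1.08 -0.05] w 0.009 q [ 12.9  20.6 105.7  -4.5  36.9 -78.7]
rotvec(tool,deg) [-0.38 -0.08 -0.17] shift cm in old axes [0.09 0.08 0.4 ] in new axes [0.09 0.08 0.4 ]
F along d -6.7751702122804005 tang -2.682525472466055
```

jog_arm(plan="0 0 0 0.06 0 0.18 255;0 0 0 0.05 0 0.16 255;0 0 0 0 0 0 255")

```text
time_s: 20.67
position: [0.4505, 0.2113, 0.0932]
tool_rot: [[-0.952, -0.083, 0.295], [-0.081, 0.997, 0.02], [-0.296, -0.005, -0.955]]
ft_force: [-3.6, -2.9, -2.7]
grip_width: 0.0091
gripper_force: 49.2
```

jog_arm(plan="0 0 0 0 0 0 150;0 0 0 0 0 0 150;0 0 0 0 0 0 150;0 0 0 0 0 0 150;0 0 0 0 0 -1 150;0 0 0 0 0 -2 150;0 0 0 0 0 -2 150;0 0 0 0 0 -3 150;0 0 0 0 0 -3 150")

```text
time_s: 21.42
position: [0.4173, 0.209, 0.1991]
tool_rot: [[-0.952, -0.083, 0.294], [-0.081, 0.997, 0.019], [-0.294, -0.005, -0.956]]
ft_force: [0.2, 0.5, 0.6]
grip_width: 0.0352
gripper_force: 0.0
```

jog_arm(plan="0 0 0 3 0 -1 150;0 0 0 3 0 -1 150;0 0 0 3 0 -1 150;0 0 0 2 0 0 150;0 0 0 0 0 0 150")

```text
time_s: 21.83
position: [0.3007, 0.1992, 0.1937]
tool_rot: [[-0.952, -0.085, 0.293], [-0.082, 0.996, 0.02], [-0.294, -0.005, -0.956]]
ft_force: [0.1, 0.3, -0.5]
grip_width: 0.0353
gripper_force: 0.0
```

Run:
```python
from h import *
np.set_printoptions(precision=3,suppress=True)
st()
im=cam("side"); print([(i["at"],i["confidence"],bydepth(im,i["at"])) for i in models.tip_of("side","guard_tab")[:1]])
im=cam("top"); print("end home run/off",proj(im,[pv+.048*dv(.64),pv+.048*dv(0)]))
cv2.imwrite("pics/crop6.png",cv2.resize(im["pixels"][130:330,270:470],(600,600),interpolation=cv2.INTER_CUBIC)[:,:,::-1])
P=cloud(im)[270:310,335:365].reshape(-1,3); k=P[P[:,2]>.095]; print(len(k),k[:,2].max() if len(k) else 0,k.mean(0),pv+.048*dv(.64))
```

```text
t 21.83 p [0.301 0.199 0.194] F [ 0.1  0.3 -0.5] T [0.01 0.1  0.06] w 0.0353 q [ 17.5  -1.4 113.5  -5.1  51.4 -74.8]
[([282.2, 262.1], 0.88, array([0.56 , 0.282, 0.093]))]
end home run/off [[349.039 282.741]
 [350.935 302.652]]
58 0.1122787446210669 [0.446 0.211 0.108] [0.446 0.212 0.11 ]
```

View pics/crop6.png

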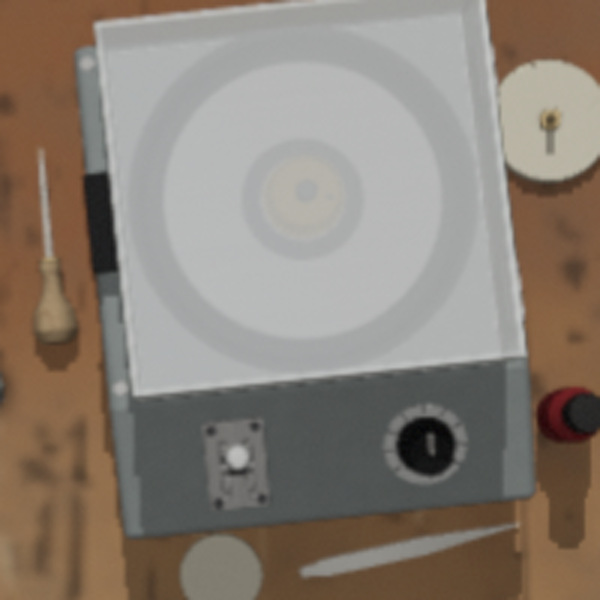

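Run:
```python
from h import *
im=cam("top"); P=cloud(im)
for r in(.01,.05,.09,.13,.17):
    u=proj(im,[M(.033+f,-.0925+r,.135) for f in np.linspace(-.07,.07,15)])
    print(r,np.round(np.nanmedian([P[int(b),int(a),2] for a,b in u]),4))
u=proj(im,[M(.033+f,-.0925+.194,.083) for f in (-.015,0,.015)]); print([np.round(P[int(round(b)),int(round(a))],4) for a,b in u])
m=(P[...,0]>.5)&(P[...,0]<.66)
deck=proj(im,[M(-.04,.1,.08),M(-.05,.08,.08)]); print([P[int(b),int(a),2] for a,b in deck])
```

```text
0.01 0.1337
0.05 0.1345
0.09 0.1335
0.13 0.1335
0.17 0.135
[array([0.5466, 0.2774, 0.0911]), array([0.5613, 0.2786, 0.093 ]), array([0.576 , 0.2798, 0.0941])]
[np.float64(0.07929276458779999), np.float64(0.13618587240155866)]
```

Guard top is level at 0.134–0.135 m (shut), and the toggle sits home in run.

```bash
python3 -c "
from h import *
print(job.close_job())"
```

```text
the job is handed in; nothing more can be done
None
```

I turned the nut clockwise to its stop, shut the guard and locked the toggle at run, then handed the job in at about 22 s; the verdict wasn't shown, and the nut's stop is inferred from turning it 95° (at most 80° was needed) and a torque rise.

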